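# Draw the loading plate out from under the blocks and shut the cabinet door

## Task

The stack of three round steel test blocks has been loaded into the little dust cabinet on its loading plate, which still sticks out of the doorway. Draw the plate right out from under the blocks, without toppling or scattering the stack, so that the blocks stand in their stack on the cabinet floor and the plate lies flat on the bench outside; then push the door shut, without slamming it, until it clicks home on its catch. Leave the other things on the bench where they are.

Things in the scene. Friction and masses are not known exactly. Their poses are not given: they have to be found in the camera images.
- cabinet: small grey sheet-metal dust cabinet with a clear window in its roof, fixed to the bench; 140 x 140 mm, 100 mm high; open doorway on its -x side (face 70 mm from the origin), which looks roughly to the robot's right (world -y). Origin: centre of its underside, on the bench; z up. Walls 5 mm, floor 8 mm thick; inside 130 mm wide
- keeper (a point): middle of a fixed keeper bar that crosses the doorway just inside, along the cabinet's y: 10 mm high, 7 mm thick, its underside 16.5 mm above the bench. The plate passes under it; the blocks are held back by it as the plate is drawn
- door (a joint): the door's hinge, rad: 0 = shut and seated, grows as it opens, 1.4 to 1.8 at the start (1.57 = square out from the doorway), stop at 2.0. It stays where it is left. A spring roller catch acts in the last 0.10 rad: it resists with some 3 to 12 N, and below about 0.04 rad it snaps the door in and holds it at 0
- door_hinge (a point): point on the upright hinge axis, 54 mm above the bench, at the cabinet's x = -74, y = +70 mm (the doorway's side nearer the robot). Its axes turn with the door: the grey leaf runs from here along -y to -138 mm, is 8 mm thick (x -4 to +4 mm), 11.5 to 99 mm above the bench; its outer face, the one to push, looks along -x (when shut, out of the cabinet)
- door_edge (a point): point on the outer face of the door near its free edge (x = -4, y = -136 mm from door_hinge), 54 mm above the bench
- door_knob (a point): tip of the door's knob, 18 mm across, 17 mm proud of the outer face, 115 mm from the hinge axis, 38 mm above the bench: above 47 mm the face is flat
- plate_lip (a point): middle of the upturned lip at the outer end of a loose aluminium loading plate. The lip is an upright wall 6 mm thick, 70 mm wide, with a bead 10 mm thick along its top, 55 mm above the plate's underside; this point is 30 mm above the underside, so 38 mm above the bench at the start. x runs along the plate from lip to inner end, z up; draw it out along -x
- plate_end (a point): middle of the plate's inner end, 212 mm along its x from plate_lip, 27.5 mm lower. Plate: 215 x 70 x 5 mm, 0.2 kg; it lies on the cabinet floor under the blocks and sticks out about 90 mm. Drawing it takes about 5 to 12 N. Out of the cabinet (x below -75 mm there) it drops to the bench or the 3 mm green mat; the door then swings over its flat part, but not over its lip
- block_low_c (a point): centre, half-way up, of the bottom one of three stacked flat round steel test blocks (discs), 64 mm across, 12 mm high; on the plate at the start; z is its axis
- block_mid_c (a point): centre, half-way up, of the middle block, 64 mm across, 12 mm high
- block_top_c (a point): centre, half-way up, of the top block, 60 mm across, 10 mm high
- caliper_c (a point): middle of a steel caliper lying on the bench, 272 mm long, 72 mm wide, 8 mm high; to be left alone
- oil_bottle_c (a point): centre of an upright cream oil bottle with a red spout, 42 mm across, 118 mm high; to be left alone
- screwdriver_c (a point): centre of a screwdriver with a red handle lying on the bench, 192 mm long; to be left alone
- loose_ring_c (a point): centre of a steel bearing ring lying on the bench, 80 mm across, 16 mm high; to be left alone

How it is judged:
On the way:
1. the plate is right out of the cabinet and the three blocks stand in their stack on the cabinet floor, the door still open (x of plate_end in the frame of cabinet below -0.075 m and angle between each of block_low_c, block_mid_c, block_top_c's own z axis and vertical below 0.1 rad and x of block_low_c in the frame of cabinet between -0.04 and 0.045 m and x of each of block_mid_c, block_top_c in the frame of cabinet above -0.04 m and horizontal distance between block_low_c and block_mid_c below 0.015 m and horizontal distance between block_mid_c and block_top_c below 0.015 m and z of block_low_c in the frame of cabinet below 0.0175 m and z of block_mid_c in the frame of block_low_c above 0.008 m and z of block_top_c in the frame of block_mid_c above 0.007 m and value of joint door above 0.3 rad), for 0.2 s.
At the end, for the whole second after the job is handed in: Door seated on its catch (below 0.015 rad); the three blocks flat (0.1 rad) in their stack in the cabinet, the lowest on its floor, neighbours within 15 mm of each other sideways; plate flat on the bench (0.05 rad, lip centre below 36 mm), inner end beyond x = -75 mm of the cabinet; at rest (value of joint door below 0.015 rad and angle between each of block_low_c, block_mid_c, block_top_c's own z axis and vertical below 0.1 rad and x of block_low_c in the frame of cabinet between -0.04 and 0.045 m and x of each of block_mid_c, block_top_c in the frame of cabinet above -0.04 m and horizontal distance between block_low_c and block_mid_c below 0.015 m and horizontal distance between block_mid_c and block_top_c below 0.015 m and z of block_low_c in the frame of cabinet below 0.0175 m and z of block_mid_c in the frame of block_low_c above 0.008 m and z of block_top_c in the frame of block_mid_c above 0.007 m and x of plate_end in the frame of cabinet below -0.075 m and height (world z) of plate_lip below 0.036 m and angle between plate_lip's own z axis and vertical below 0.05 rad and linear speed of each of plate, block_low, block_top below 0.02 m/s); the robot touches nothing.
It fails at once if the door is slammed (swings shut faster than 3 rad/s) (velocity of joint door below -3 rad/s).
It fails at once if the stack is toppled (a block tilts by more than 0.6 rad) (angle between any of block_low_c, block_mid_c, block_top_c's own z axis and vertical above 0.6 rad).
It fails at once if another thing on the bench is moved by more than 25 mm (distance of any of caliper_c, oil_bottle_c, screwdriver_c, loose_ring_c from where it was at the start of the episode above 0.025 m).
It also fails if it takes over 56 s, if anything falls off the work surface, if the arm or the gripper's body presses on something with over 40 N, if the wrist force passes 120 N, or if a joint passes its speed limit or range.

## Robot

A 7-joint arm with a two-finger parallel gripper is mounted at the origin on a cart in front of the work surface, level with it; the furniture and walls round the work are solid. World frame = base frame: x ahead of the robot, y to its left, z up, the work surface at z = 0. Lengths are in m, angles in rad, forces in N, time in s.
With the tool pointing down it reaches from about 0.35 to 0.9 m from the base axis. Payload 8.1 kg.
Tool frame: the origin (TCP) lies midway between the tips of the shut fingers; the grasp point (between the pads) lies 19 mm behind it; z points along the fingers, y is the direction in which the jaws open and shut (so a half turn about z gives the same grasp; the last joint's range is limited). The gripper opens to 92 mm and grips with 3 to 60 N. Pads are 19 mm wide; open, the fingers measure 130 mm over their backs; the gripper's body (75 mm by 190 mm) begins 47 mm behind the grasp point.
Start: joints at [-1.313, 0.434, 0.025, 1.573, -0.012, 1.134, -0.075], TCP at [0.221, 0.585, 0.227] pointing down, gripper open.
Joint ranges: [-2.62, 2.62], [-0.44, 2.09], [-1.27, 1.32], [0.08, 2.57], [-1.32, 4.46], [0.12, 2], [-2.74, 2.74]. Speed limits (rad/s): [2.22, 2.22, 3.01, 3.01, 3.14, 3.14, 3.14].

## Interface

Orientations are given as a rotation vector (axis times angle).
In Python, from cell import arm gives the robot as it stands. The module is installed in compiled form; this text tells all that it offers.
- The arm moves only by the tool jog_arm, never from a script. Its argument "increments" is a list of rows, each an object with "slide": the shift along the tool's x, y, z in mm, a list of three; "roll": the turn about the tool's z in rad; "gripper": the opening, from 0 (shut) to 1 (fully open). In form: [{"slide": [x, y, z], "roll": roll, "gripper": gripper}, ...]. A call has exactly 10 rows; each row is the pose to reach, as a shift and turn from the pose commanded when the call began, along the tool's axes at that moment; what a row does not reach only later rows make up. A row lasts 1/12 s, in which the tool goes at most 41.7 mm and 7.16 degrees, less where a joint would pass 70% of its speed; a pose out of reach is approached as far as the arm can. A call with a gripper value outside its range is refused whole. The fingers move at their own pace and stop on an object; "newtons" is the grip in N (left out, the last holds). Time passes only in rows, so rows that repeat a pose let the fingers close, or fill a call up. It gives the time, the measured TCP pose, the force and the opening at its end, in the units of the state.
- arm.observe(): the state, without advancing time (a new reading comes with each control period).
- arm.get_image(name): name is "scene" or "top"; returns a dict with "frame" (420x560x3 uint8, blue, green, red), "depth" (420x560 float32, m along the optical axis (not along the pixel's ray), 0 where there is no reading), "intrinsics" (3x3 intrinsics, pixels), "R" (3x3) and "t" (3): a world point X has camera coordinates R X + t. Camera axes: x right, y down, z forward; pixel columns grow to the right and rows downward; lengths in m; the calibration is good to about 2 mm. A picture is of the moment at which its call begins.
- arm.sign_off(): hands the job in, once; it reports no verdict.
The state is a dict: "clock": time; "joints": joint angles; "dq": joint speeds; "joint_efforts": joint torques, N m; "position": TCP position; "ee_rot": TCP orientation; "force": force on the tool from outside, world axes, zero at the start; "ft_torque": the same for the moment, N m; "width": opening from 0.0 (shut) to 1.0 (fully open).
Only numpy, scipy, OpenCV 4.12 (cv2) and the standard library are available. Lean on these libraries where they do the work, as an engineer would, in place of code of your own. Each camera call takes 0.05 s, during which the arm holds its last target.

## Working session

There is one attempt and no reset: what is moved stays moved. The work goes in short steps, Python scripts to look and compute and a tool call to move; the robot and the scene stay as the last step left them, time stands still between calls to the robot, and variables do not carry over. Pictures are saved under pics/ and viewed, and the job is handed in when it is done.

Besides the shell and the picture viewer there is one more tool, called in YAML: its name, and indented under it one key for each argument. jog_arm: Moves the arm, as the interface text tells. Its arguments: {"type":"object","properties":{"increments":{"type":"array"},"newtons":{"type":"number"}},"required":["increments"]}

```bash
mkdir -p pics; cat > h.py <<'E'
import numpy as np, cv2
from cell import arm
from scipy.spatial.transform import Rotation as Rn
def snap(name,fn):
    d=arm.get_image(name); cv2.imwrite(f'pics/{fn}.png',d['frame']); np.savez(f'pics/{fn}.npz',**d); return d
def load(fn): return np.load(f'pics/{fn}.npz')
def px(d,u,v,z=None):
    K,R,t=d['intrinsics'],d['R'],d['t']; r=np.array([(u-K[0,2])/K[0,0],(v-K[1,2])/K[1,1],1.])
    if z is None: s=float(d['depth'][int(v),int(u)]); return R.T@(r*s-t)
    a=R.T@r; c=-R.T@t; return c+a*(z-c[2])/a[2]
def proj(d,X):
    c=d['R']@np.array(X)+d['t']; p=d['intrinsics']@c; return p[:2]/p[2]
E
python3 - <<'E'
from h import *
o=arm.observe(); print(o)
print(Rn.from_rotvec(o['ee_rot']).as_matrix().round(3))
for n in('scene','top'):
    d=snap(n,n+'0'); print(n,(-d['R'].T@d['t']).round(3),d['R'].round(2))
E
```

```text
{'clock': 0.0, 'joints': array([-1.31259335,  0.43526888,  0.02499897,  1.57410652, -0.01159729,
        1.13401241, -0.07508687]), 'dq': array([-0.0007735 ,  0.00056696, -0.00105952, -0.00052575, -0.00094826,
        0.00227578, -0.00132102]), 'joint_efforts': array([-1.97175827e-04, -6.67846155e+01,  9.84574556e-01, -3.14482570e+01,
       -6.07620575e-02,  4.26762085e-02,  2.03870422e-04]), 'position': array([0.22052568, 0.58424147, 0.22591313]), 'ee_rot': array([-5.63777048e-01, -3.09045483e+00,  2.58331889e-03]), 'force': array([-0.38241136, -0.17859077,  0.36051724]), 'ft_torque': array([-0.00991457,  0.02835557, -0.00718336]), 'width': 0.9995723567750213}
[[-0.936  0.353 -0.   ]
 [ 0.353  0.936 -0.002]
 [-0.    -0.002 -1.   ]]
scene [ 0.179 -0.632  0.708] [[ 0.82 -0.58 -0.01]
 [-0.38 -0.52 -0.76]
 [ 0.44  0.63 -0.65]]
top [ 0.535 -0.009  1.408] [[-0.02 -1.   -0.01]
 [-1.    0.02 -0.06]
 [ 0.06  0.01 -1.  ]]
```

View pics/scene0.png

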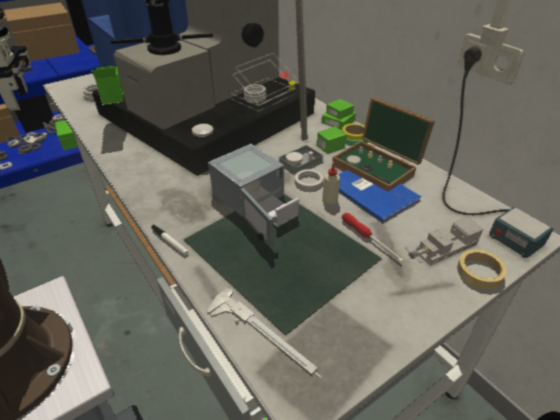

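View pics/top0.png

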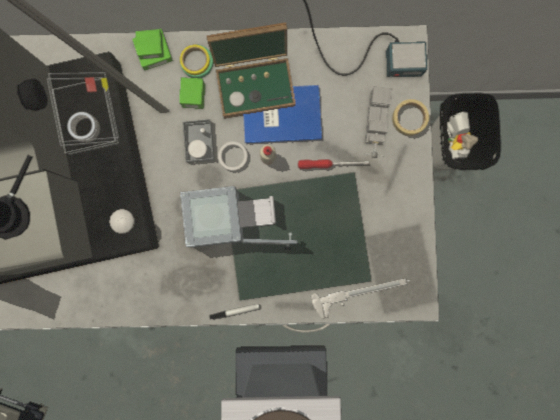

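```bash
python3 - <<'E'
from h import *
d=load('top0'); 
cv2.imwrite('pics/top0c.png',cv2.resize(d['frame'][170:270,170:310],None,fx=5.7,fy=5.7,interpolation=cv2.INTER_CUBIC))
s=load('scene0')
cv2.imwrite('pics/sc0c.png',cv2.resize(s['frame'][135:275,180:340],None,fx=5,fy=4.2,interpolation=cv2.INTER_CUBIC)[:600])
print(d['intrinsics'],s['intrinsics'])
print(proj(d,arm.observe()['position']))
E
```

```text
[[518.07362729   0.         276.01677429]
 [  0.         518.07362729 221.75582768]
 [  0.           0.           1.        ]] [[424.82826845   0.         278.77866425]
 [  0.         424.82826845 212.48702395]
 [  0.           0.           1.        ]]
[ 19.62676944 400.1775723 ]
```

View pics/top0c.png

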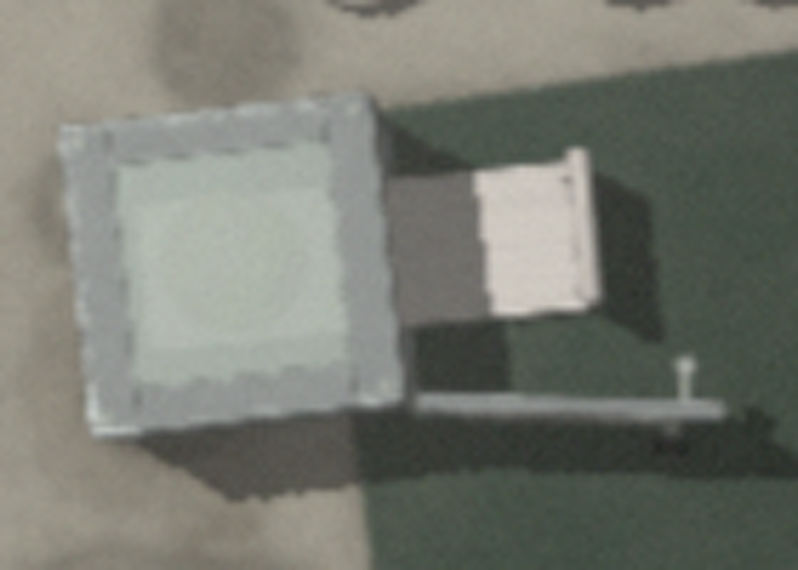

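View pics/sc0c.png

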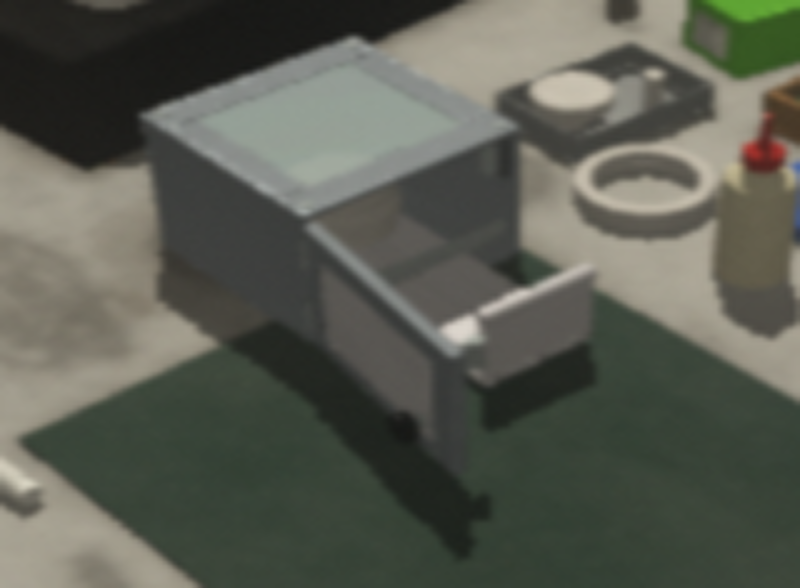

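```bash
python3 - <<'E'
from h import *
d=load('top0')
P=lambda u,v,z:px(d,170+u/5.7-.4,170+v/5.7-.4,z)
c=[P(*q,0.1) for q in((60,128),(370,96),(404,402),(92,434))]
for i in range(4): print(c[i].round(4),np.linalg.norm(c[i]-c[(i+1)%4]).round(4))
C=np.mean(c,0); print('C',C)
ax=(c[0]+c[3]-c[1]-c[2]); ax/=np.linalg.norm(ax); print('xaxis',ax, np.arctan2(ax[1],ax[0]))
by=c[3]+c[2]-c[0]-c[1]; by/=np.linalg.norm(by);print('yaxis',by)
l=[P(575,150,.063),P(597,303,.063)]; print('lip',l,np.linalg.norm(l[0]-l[1]))
L=(l[0]+l[1])/2;print('L',L, 'in cab',(L-C)@ax,(L-C)@by)
e=[P(722,410,.099),P(415,402,.099)]
for q in e: print('door',q,(q-C)@ax,(q-C)@by)
# depth checks
for u,v in((578,180),(590,270),(592,240),(530,240),(430,250),(650,407),(260,120),(150,200),(300,250)):
    print(u,v,px(d,170+u/5.7-.4,170+v/5.7-.4).round(4))
E
```

```text
[0.6984 0.2426 0.1   ] 0.1391
[0.7097 0.104  0.1   ] 0.1374
[0.5729 0.0912 0.1   ] 0.139
[0.5617 0.2298 0.1   ] 0.1373
C [0.63567755 0.16687581 0.1       ]
xaxis [-0.08039984  0.99676269  0.        ] 1.6512830435687205
yaxis [-0.99563483 -0.09333424  0.        ]
lip [array([0.68757329, 0.01367602, 0.063     ]), array([0.61717948, 0.0051089 , 0.063     ])] 0.07091321778840096
L [0.65237639 0.00939246 0.063     ] in cab -0.1583161031592484 -0.0019273526790501497
door [ 0.56628034 -0.04962279  0.099     ] -0.21021820168278854 0.08930101038907892
door [0.5728003  0.08636369 0.099     ] -0.07519615512973354 0.07011732439941093
578 180 [0.6742 0.0127 0.0589]
590 270 [0.6325 0.008  0.0613]
592 240 [0.6463 0.0068 0.0602]
530 240 [0.6511 0.0369 0.0097]
430 250 [0.6472 0.0843 0.0119]
650 407 [ 0.5683 -0.0178  0.0984]
260 120 [0.7004 0.1536 0.0968]
150 200 [0.6653 0.2028 0.1001]
300 250 [0.6413 0.1361 0.1016]
```

jog_arm:
  increments:
    - {"slide": [-35,-22,0],"roll": -0.1,"gripper": 1}
    - {"slide": [-70,-44,0],"roll": -0.2,"gripper": 0.8}
    - {"slide": [-105,-67,0],"roll": -0.3,"gripper": 0.6}
    - {"slide": [-140,-89,0],"roll": -0.4,"gripper": 0.6}
    - {"slide": [-175,-111,0],"roll": -0.47,"gripper": 0.6}
    - {"slide": [-210,-133,0],"roll": -0.47,"gripper": 0.6}
    - {"slide": [-245,-155,0],"roll": -0.47,"gripper": 0.6}
    - {"slide": [-280,-178,0],"roll": -0.47,"gripper": 0.6}
    - {"slide": [-315,-200,0],"roll": -0.47,"gripper": 0.6}
    - {"slide": [-350,-222,0],"roll": -0.47,"gripper": 0.6}

```text
clock: 0.93
position: [0.4704, 0.2515, 0.2266]
ee_rot: [0.171, -3.137, 0.0]
force: [0.6, 0.3, -0.1]
width: 0.6
```

```bash
cat >> h.py <<'E'
def to(x,y,z,ang=None):
    o=arm.observe(); M=Rn.from_rotvec(o['ee_rot']).as_matrix()
    print('t',o['clock'],'pos',o['position'].round(4),'F',o['force'].round(1),'w',round(o['width'],3),'tooly deg',np.degrees(np.arctan2(M[1,1],M[0,1])).round(2),'tilt',M[2].round(3))
    print('slide mm',(M.T@(np.array([x,y,z])-o['position'])*1000).round(1))
    if ang is not None: print('roll',round(np.degrees(0)+np.arctan2(M[1,1],M[0,1])-np.radians(ang),4))
E
python3 -c "
from h import *
to(.652,.009,.226,96.2)"
```

```text
t 0.9333 pos [0.4704 0.2515 0.2266] F [ 0.6  0.3 -0.1] w 0.6 tooly deg 96.25 tilt [ 0. -0. -1.]
slide mm [-154.1 -260.8    0.6]
roll 0.0009
```

jog_arm:
  increments:
    - {"slide": [-18,-30,0],"roll": 0,"gripper": 0.6}
    - {"slide": [-36,-60,0],"roll": 0,"gripper": 0.6}
    - {"slide": [-54,-90,0],"roll": 0,"gripper": 0.6}
    - {"slide": [-72,-121,0],"roll": 0,"gripper": 0.6}
    - {"slide": [-90,-151,0],"roll": 0,"gripper": 0.6}
    - {"slide": [-108,-182,0],"roll": 0,"gripper": 0.6}
    - {"slide": [-126,-213,0],"roll": 0,"gripper": 0.6}
    - {"slide": [-143,-242,20],"roll": 0,"gripper": 0.6}
    - {"slide": [-154,-261,40],"roll": 0,"gripper": 0.6}
    - {"slide": [-154,-261,60],"roll": 0,"gripper": 0.6}

```text
clock: 1.77
position: [0.6534, 0.0041, 0.1657]
ee_rot: [-0.161, 3.136, -0.006]
force: [-0.2, -0.5, -0.8]
width: 0.6
```

```bash
python3 -c "
from h import *
to(.652,.009,.036,96.2)
d=snap('top','t1');s=snap('scene','s1')
cv2.imwrite('pics/s1c.png',cv2.resize(s['frame'][100:275,160:360],None,fx=4,fy=3.4))"
```

```text
t 1.7667 pos [0.6534 0.0041 0.1657] F [-0.2 -0.5 -0.8] w 0.6 tooly deg 95.87 tilt [-0.001 -0.004 -1.   ]
slide mm [  1.1   5.5 129.7]
roll -0.0058
```

View pics/s1c.png

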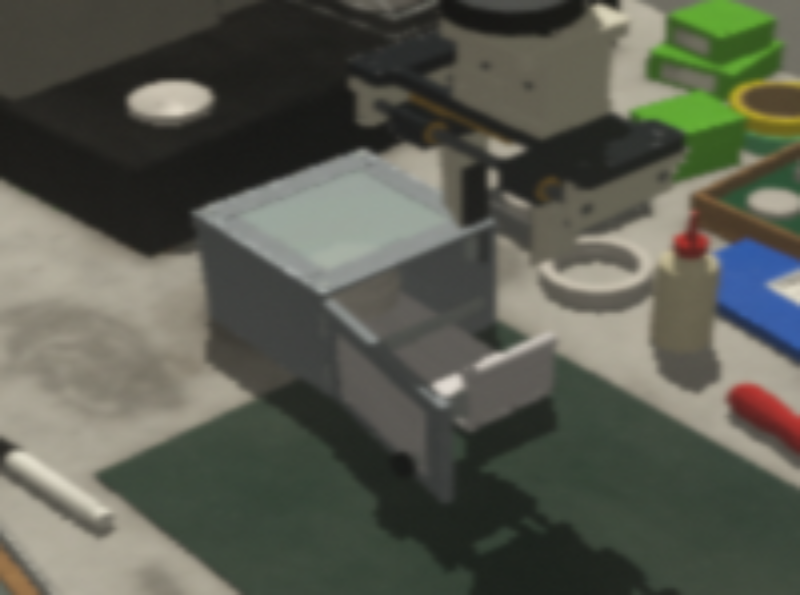

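View pics/t1.png

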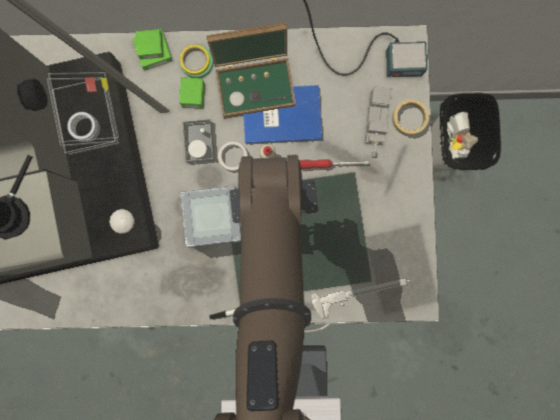

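jog_arm:
  increments:
    - {"slide": [0,0,0],"roll": 0,"gripper": 0.6}
    - {"slide": [0,0,20],"roll": 0,"gripper": 0.6}
    - {"slide": [0,0,40],"roll": 0,"gripper": 0.6}
    - {"slide": [0,0,60],"roll": 0,"gripper": 0.6}
    - {"slide": [0,0,80],"roll": 0,"gripper": 0.6}
    - {"slide": [0,0,95],"roll": 0,"gripper": 0.6}
    - {"slide": [0,0,108],"roll": 0,"gripper": 0.6}
    - {"slide": [0,0,118],"roll": 0,"gripper": 0.6}
    - {"slide": [0,0,125],"roll": 0,"gripper": 0.6}
    - {"slide": [0,0,127],"roll": 0,"gripper": 0.6}

```text
clock: 2.7
position: [0.6511, 0.0113, 0.0393]
ee_rot: [0.172, -3.136, -0.0]
force: [0.2, 0.6, 0.4]
width: 0.599
```

```bash
python3 -c "
from h import *
to(.652,.009,.039,96.2)
s=snap('scene','s2')
cv2.imwrite('pics/s2c.png',cv2.resize(s['frame'][100:275,160:360],None,fx=4,fy=3.4))"
```

```text
t 2.7 pos [0.6511 0.0113 0.0393] F [0.2 0.6 0.4] w 0.599 tooly deg 96.29 tilt [ 0.  0. -1.]
slide mm [-0.7 -2.4  0.3]
roll 0.0016
```

View pics/s2c.png

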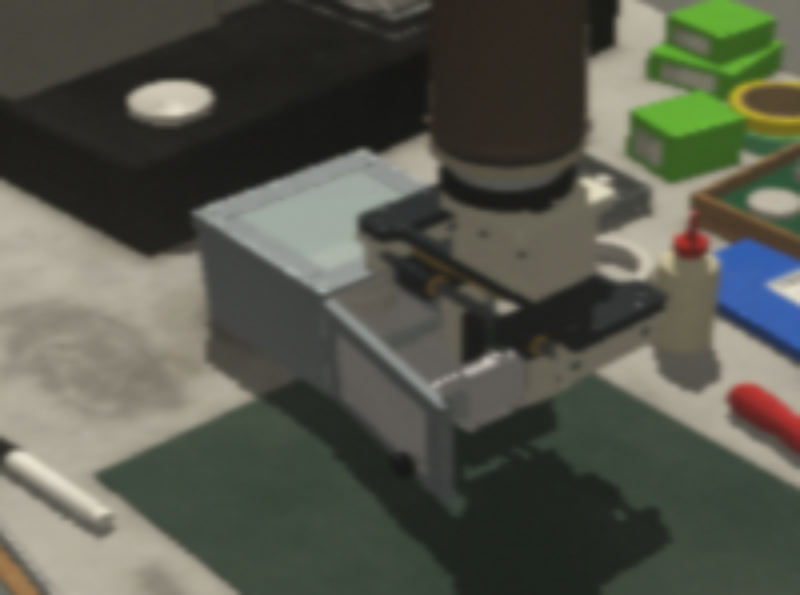

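jog_arm:
  increments:
    - {"slide": [0,-1,0],"roll": 0,"gripper": 0.5}
    - {"slide": [0,-2,0],"roll": 0,"gripper": 0.4}
    - {"slide": [0,-2.5,0],"roll": 0,"gripper": 0.3}
    - {"slide": [0,-2.5,0],"roll": 0,"gripper": 0.2}
    - {"slide": [0,-2.5,0],"roll": 0,"gripper": 0.1}
    - {"slide": [0,-2.5,0],"roll": 0,"gripper": 0}
    - {"slide": [0,-2.5,0],"roll": 0,"gripper": 0}
    - {"slide": [0,-2.5,0],"roll": 0,"gripper": 0}
    - {"slide": [0,-2.5,0],"roll": 0,"gripper": 0}
    - {"slide": [0,-2.5,0],"roll": 0,"gripper": 0}
  newtons: 25

```text
clock: 3.58
position: [0.6516, 0.0092, 0.0398]
ee_rot: [-0.172, 3.137, 0.001]
force: [-1.0, 3.2, 1.0]
width: 0.097
```

jog_arm:
  increments:
    - {"slide": [0,-1,0],"roll": 0,"gripper": 0}
    - {"slide": [0,-3,0],"roll": 0,"gripper": 0}
    - {"slide": [0,-5,0],"roll": 0,"gripper": 0}
    - {"slide": [0,-8,0],"roll": 0,"gripper": 0}
    - {"slide": [0,-11,0],"roll": 0,"gripper": 0}
    - {"slide": [0,-14,0],"roll": 0,"gripper": 0}
    - {"slide": [0,-17,0],"roll": 0,"gripper": 0}
    - {"slide": [0,-20,0],"roll": 0,"gripper": 0}
    - {"slide": [0,-23,0],"roll": 0,"gripper": 0}
    - {"slide": [0,-26,0],"roll": 0,"gripper": 0}

```text
clock: 4.42
position: [0.6542, -0.0161, 0.0396]
ee_rot: [0.173, -3.136, -0.003]
force: [-0.1, 5.5, -0.5]
width: 0.095
```

```bash
python3 -c "
from h import *
to(.652,.009,.039,96.2)
s=snap('scene','s3')
cv2.imwrite('pics/s3c.png',cv2.resize(s['frame'][100:275,160:360],None,fx=4,fy=3.4))"
```

```text
t 4.4167 pos [ 0.6542 -0.0161  0.0396] F [-0.1  5.5 -0.5] w 0.095 tooly deg 96.33 tilt [ 0.     0.002 -1.   ]
slide mm [-0.6 25.1  0.6]
roll 0.0023
```

View pics/s3c.png

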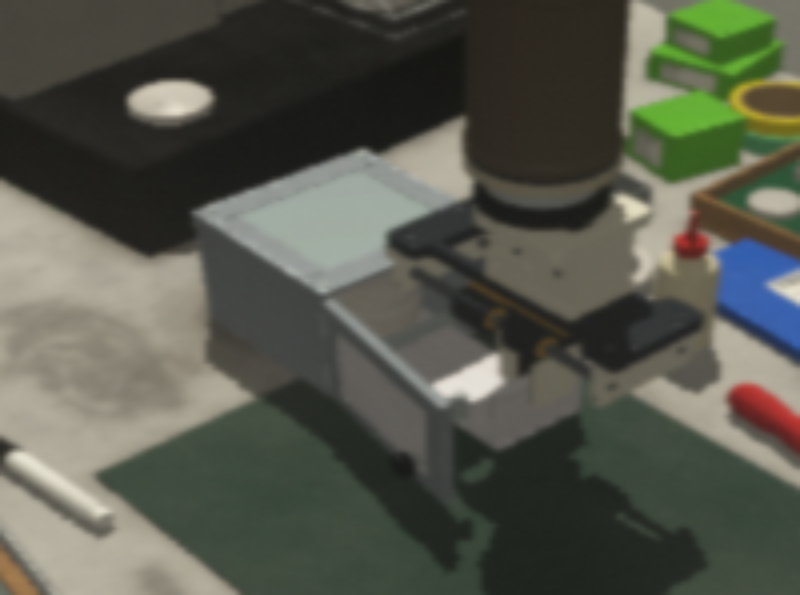

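jog_arm:
  increments:
    - {"slide": [0,-3,0],"roll": 0,"gripper": 0}
    - {"slide": [0,-7,0],"roll": 0,"gripper": 0}
    - {"slide": [0,-11,0],"roll": 0,"gripper": 0}
    - {"slide": [0,-15,0],"roll": 0,"gripper": 0}
    - {"slide": [0,-19,0],"roll": 0,"gripper": 0}
    - {"slide": [0,-23,0],"roll": 0,"gripper": 0}
    - {"slide": [0,-27,0],"roll": 0,"gripper": 0}
    - {"slide": [0,-31,0],"roll": 0,"gripper": 0}
    - {"slide": [0,-34,0],"roll": 0,"gripper": 0}
    - {"slide": [0,-37,0],"roll": 0,"gripper": 0}

```text
clock: 5.3
position: [0.6577, -0.0512, 0.0391]
ee_rot: [0.175, -3.135, -0.005]
force: [-1.9, 10.0, -1.8]
width: 0.101
```

```bash
python3 -c "
from h import *
to(.652,.009,.039,96.2)
s=snap('scene','s4');t=snap('top','t4')
cv2.imwrite('pics/s4c.png',cv2.resize(s['frame'][100:275,160:360],None,fx=4,fy=3.4))
cv2.imwrite('pics/t4c.png',cv2.resize(t['frame'][170:270,170:310],None,fx=5.7,fy=5.7))"
```

```text
t 5.3 pos [ 0.6577 -0.0512  0.0391] F [-1.9 10.  -1.8] w 0.101 tooly deg 96.39 tilt [ 0.001  0.003 -1.   ]
slide mm [-1.1 60.4  0.3]
roll 0.0033
```

View pics/s4c.png

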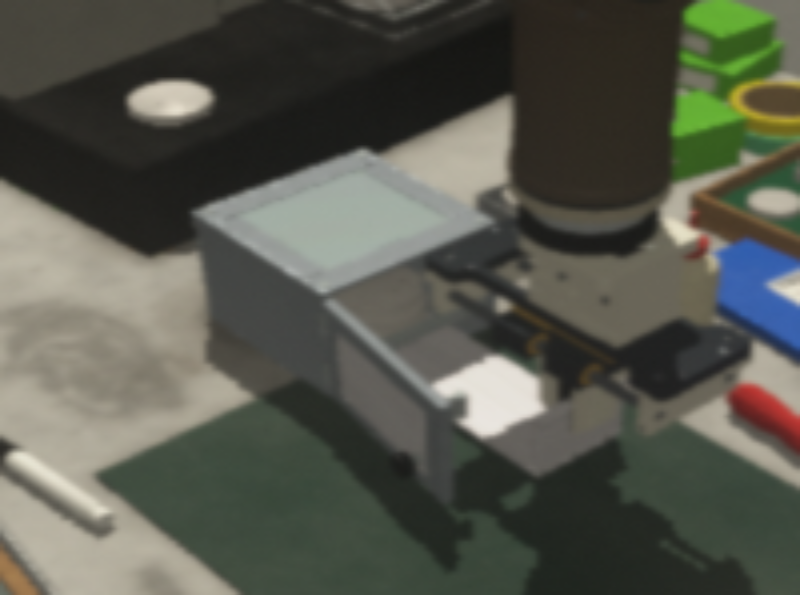

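View pics/t4c.png

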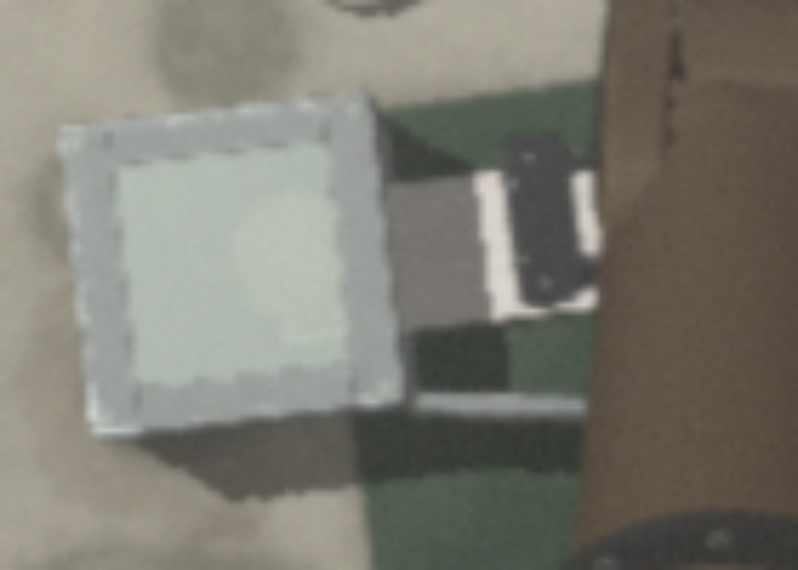

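jog_arm:
  increments:
    - {"slide": [0,-3,0],"roll": 0,"gripper": 0}
    - {"slide": [0,-6,0],"roll": 0,"gripper": 0}
    - {"slide": [0,-9,0],"roll": 0,"gripper": 0}
    - {"slide": [0,-12,0],"roll": 0,"gripper": 0}
    - {"slide": [0,-15,0],"roll": 0,"gripper": 0}
    - {"slide": [0,-18,0],"roll": 0,"gripper": 0}
    - {"slide": [0,-21,0],"roll": 0,"gripper": 0}
    - {"slide": [0,-24,0],"roll": 0,"gripper": 0}
    - {"slide": [0,-27,0],"roll": 0,"gripper": 0}
    - {"slide": [0,-30,0],"roll": 0,"gripper": 0}

```text
clock: 6.23
position: [0.6609, -0.0817, 0.039]
ee_rot: [0.175, -3.135, -0.004]
force: [-0.6, 3.0, -1.8]
width: 0.1
```

jog_arm:
  increments:
    - {"slide": [0,-3,0],"roll": 0,"gripper": 0}
    - {"slide": [0,-6,0],"roll": 0,"gripper": 0}
    - {"slide": [0,-9,0],"roll": 0,"gripper": 0}
    - {"slide": [0,-12,0],"roll": 0,"gripper": 0}
    - {"slide": [0,-15,0],"roll": 0,"gripper": 0}
    - {"slide": [0,-18,0],"roll": 0,"gripper": 0}
    - {"slide": [0,-21,0],"roll": 0,"gripper": 0}
    - {"slide": [0,-24,0],"roll": 0,"gripper": 0}
    - {"slide": [0,-27,0],"roll": 0,"gripper": 0}
    - {"slide": [0,-30,0],"roll": 0,"gripper": 0}

```text
clock: 7.07
position: [0.665, -0.1146, 0.0398]
ee_rot: [-0.171, 3.137, -0.0]
force: [-0.1, -0.0, -2.1]
width: 0.099
```

```bash
python3 -c "
from h import *
to(.652,.009,.039,96.2)
s=snap('scene','s5');t=snap('top','t5')
cv2.imwrite('pics/s5c.png',cv2.resize(s['frame'][100:275,160:360],None,fx=4,fy=3.4))
cv2.imwrite('pics/t5c.png',cv2.resize(t['frame'][170:270,170:310],None,fx=5.7,fy=5.7))"
```

```text
t 7.0667 pos [ 0.665  -0.1146  0.0398] F [-0.1 -0.  -2.1] w 0.099 tooly deg 96.23 tilt [-0. -0. -1.]
slide mm [ -0.5 124.3   0.7]
roll 0.0006
```

View pics/s5c.png

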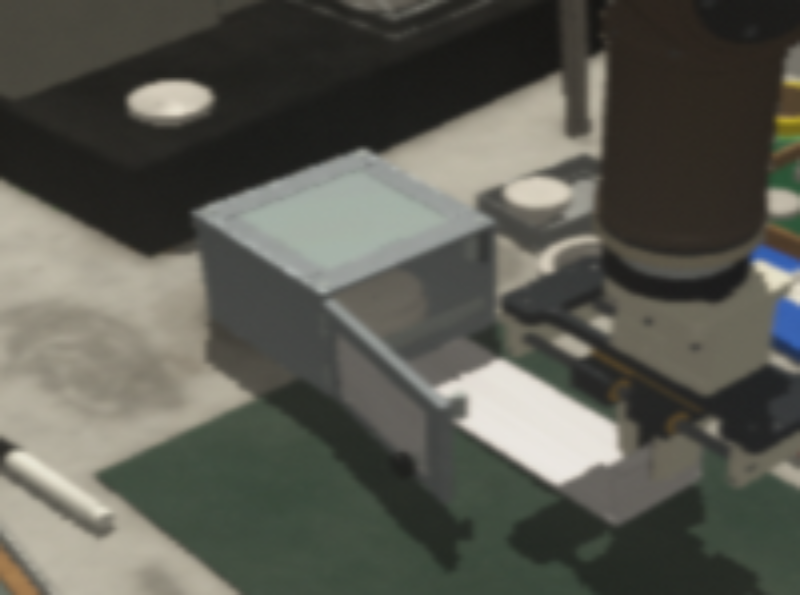

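View pics/t5c.png

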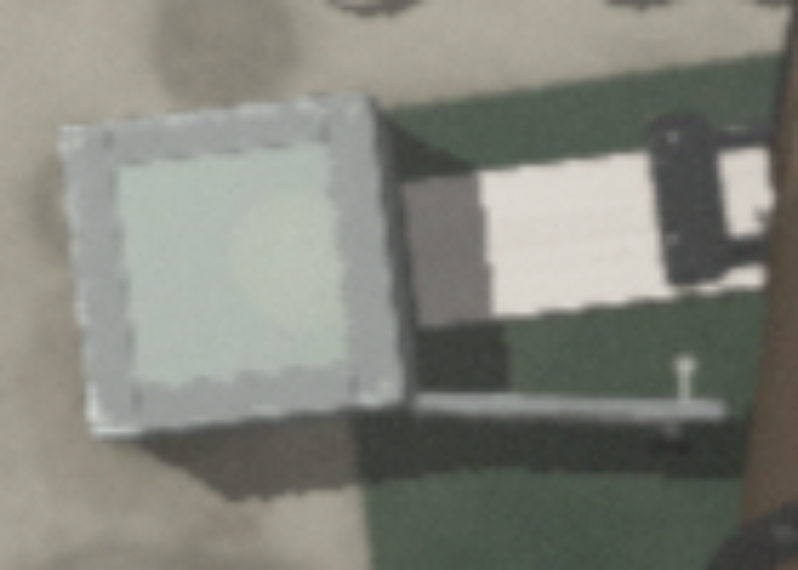

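jog_arm:
  increments:
    - {"slide": [0,-4,0],"roll": 0,"gripper": 0}
    - {"slide": [0,-9,0],"roll": 0,"gripper": 0}
    - {"slide": [0,-14,0],"roll": 0,"gripper": 0}
    - {"slide": [0,-19,0],"roll": 0,"gripper": 0}
    - {"slide": [0,-23,0],"roll": 0,"gripper": 0}
    - {"slide": [0,-26,0],"roll": 0,"gripper": 0}
    - {"slide": [0,-28,0],"roll": 0,"gripper": 0}
    - {"slide": [0,-28,1],"roll": 0,"gripper": 0}
    - {"slide": [0,-28,2],"roll": 0,"gripper": 0}
    - {"slide": [0,-28,3],"roll": 0,"gripper": 0}

```text
clock: 8.0
position: [0.6681, -0.1418, 0.0367]
ee_rot: [-0.171, 3.137, -0.0]
force: [0.5, -1.3, -1.0]
width: 0.1
```

jog_arm:
  increments:
    - {"slide": [0,0,1],"roll": 0,"gripper": 0}
    - {"slide": [0,0,2],"roll": 0,"gripper": 0}
    - {"slide": [0,0,2],"roll": 0,"gripper": 0}
    - {"slide": [0,0,2],"roll": 0,"gripper": 0.1}
    - {"slide": [0,0,2],"roll": 0,"gripper": 0.2}
    - {"slide": [0,0,2],"roll": 0,"gripper": 0.3}
    - {"slide": [0,0,2],"roll": 0,"gripper": 0.4}
    - {"slide": [0,0,2],"roll": 0,"gripper": 0.5}
    - {"slide": [0,0,2],"roll": 0,"gripper": 0.5}
    - {"slide": [0,0,2],"roll": 0,"gripper": 0.5}

```text
clock: 8.83
position: [0.668, -0.1418, 0.0346]
ee_rot: [-0.171, 3.137, 0.0]
force: [-0.6, -0.2, 0.2]
width: 0.469
```

jog_arm:
  increments:
    - {"slide": [0,0,-10],"roll": 0,"gripper": 0.5}
    - {"slide": [0,0,-30],"roll": 0,"gripper": 0.5}
    - {"slide": [0,0,-60],"roll": 0,"gripper": 0.5}
    - {"slide": [0,0,-90],"roll": 0,"gripper": 0.4}
    - {"slide": [0,0,-120],"roll": 0,"gripper": 0.2}
    - {"slide": [0,0,-150],"roll": 0,"gripper": 0}
    - {"slide": [-20,0,-160],"roll": 0,"gripper": 0}
    - {"slide": [-20,0,-160],"roll": 0,"gripper": 0}
    - {"slide": [-20,0,-160],"roll": 0,"gripper": 0}
    - {"slide": [-20,0,-160],"roll": 0,"gripper": 0}

```text
clock: 9.67
position: [0.687, -0.1396, 0.1941]
ee_rot: [0.171, -3.135, -0.0]
force: [0.4, 0.3, -0.3]
width: 0.046
```

```bash
python3 -c "
from h import *
to(.652,.009,.039,96.2)
s=snap('scene','s6');t=snap('top','t6')
cv2.imwrite('pics/s6c.png',cv2.resize(s['frame'][100:300,160:388],None,fx=3.5,fy=3))
cv2.imwrite('pics/t6c.png',cv2.resize(t['frame'][150:300,170:370],None,fx=4,fy=4))"
```

```text
t 9.6667 pos [ 0.687  -0.1396  0.1941] F [ 0.4  0.3 -0.3] w 0.046 tooly deg 96.25 tilt [ 0.001  0.    -1.   ]
slide mm [ 18.4 151.5 155.2]
roll 0.0009
```

View pics/s6c.png

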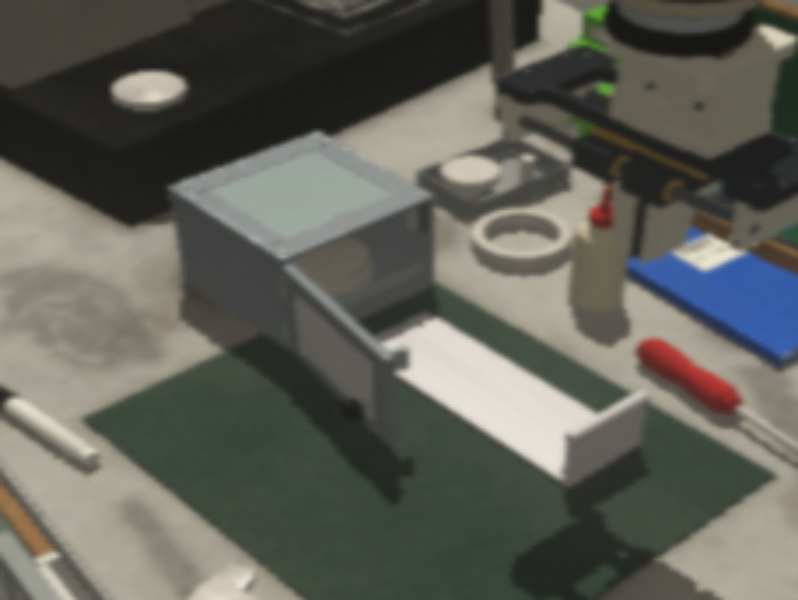

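View pics/t6c.png

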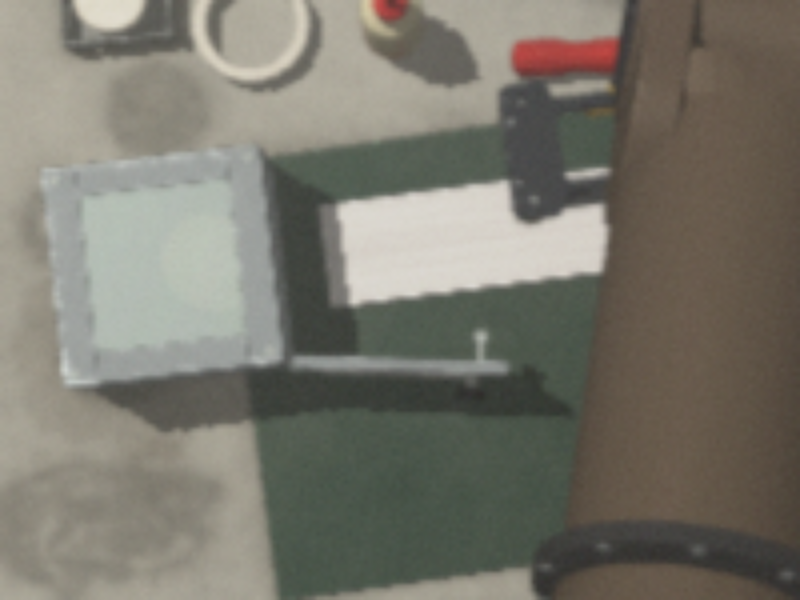

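```bash
cat > path.py <<'E'
from h import *
C=np.array([.6357,.1669]);a0=np.radians(94.9)
ax=np.array([np.cos(a0),np.sin(a0)]);ay=np.array([-ax[1],ax[0]])
H=C-.074*ax+.07*ay
ty=np.radians(96.25); Y=np.array([np.cos(ty),np.sin(ty)]); X=np.array([-Y[1],Y[0]])  # tool x (z down)
def pos(th,r=.105,gap=0.,a=.0105,b=.0195):
    l=a0-np.pi/2-th; d=np.array([np.cos(l),np.sin(l)]); n=np.array([d[1],-d[0]])
    h=a*abs(n@X)+b*abs(n@Y)
    return H+r*d+(.004+h+gap)*n
def rel(p,p0): v=(np.array(p)-p0)*1000; return [round(v@X,1),round(v@Y,1)]
E
python3 - <<'E'
from path import *
t=load('t6')
for q in((253,213.7),(250.6,201.5),(256,226)): 
    p=px(t,*q,.008)[:2]; print('plate end',p,(p-C)@ax,(p-C)@ay)
print('H',H, arm.observe()['joints'].round(2))
p=pos(1.7,gap=.02); print(p); to(p[0],p[1],.19)
E
```

```text
plate end [0.64641709 0.06301858] -0.10441718188200882 -0.0018046872418389353
plate end [0.67978694 0.06891084] -0.10139681304957067 -0.03555588530186411
plate end [0.61284136 0.05552466] -0.10901578485426613 0.03228843813893757
H [0.57227668 0.08719126] [ 0.03  0.59  0.16  1.41 -0.1   1.15  1.88]
[ 0.53038202 -0.01607776]
t 9.7667 pos [ 0.6866 -0.1397  0.1936] F [-1.   0.5 -0.4] w 0.004 tooly deg 96.23 tilt [ 0.002  0.    -1.   ]
slide mm [141.9 139.9   4. ]
```

jog_arm:
  increments:
    - {"slide": [18,18,0],"roll": 0,"gripper": 0}
    - {"slide": [38,37,0],"roll": 0,"gripper": 0}
    - {"slide": [58,57,0],"roll": 0,"gripper": 0}
    - {"slide": [80,79,0],"roll": 0,"gripper": 0}
    - {"slide": [102,100,0],"roll": 0,"gripper": 0}
    - {"slide": [122,120,0],"roll": 0,"gripper": 0}
    - {"slide": [136,134,0],"roll": 0,"gripper": 0}
    - {"slide": [142,140,0],"roll": 0,"gripper": 0}
    - {"slide": [142,140,0],"roll": 0,"gripper": 0}
    - {"slide": [142,140,0],"roll": 0,"gripper": 0}

```text
clock: 10.6
position: [0.5317, -0.0164, 0.1947]
ee_rot: [-0.171, 3.137, -0.001]
force: [-0.1, -1.1, -0.6]
width: 0.008
```

```bash
python3 - <<'E'
from path import *
p=pos(1.7,gap=.02); to(p[0],p[1],.06)
s=snap('scene','s7');t=snap('top','t7')
cv2.imwrite('pics/s7c.png',cv2.resize(s['frame'][140:240,200:300],None,fx=6,fy=6,interpolation=cv2.INTER_CUBIC))
cv2.imwrite('pics/t7c.png',cv2.resize(t['frame'][150:300,170:370],None,fx=4,fy=4))
E
```

```text
t 10.6 pos [ 0.5317 -0.0164  0.1947] F [-0.1 -1.1 -0.6] w 0.008 tooly deg 96.25 tilt [-0. -0. -1.]
slide mm [  1.3   0.5 134.7]
```

View pics/s7c.png

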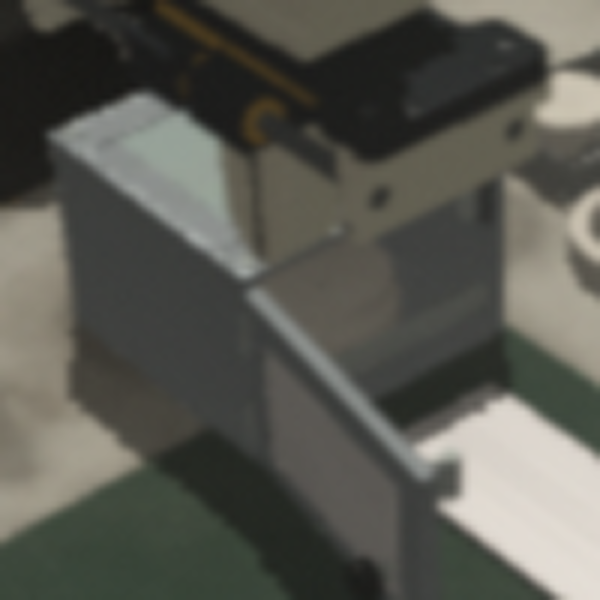

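View pics/t7c.png

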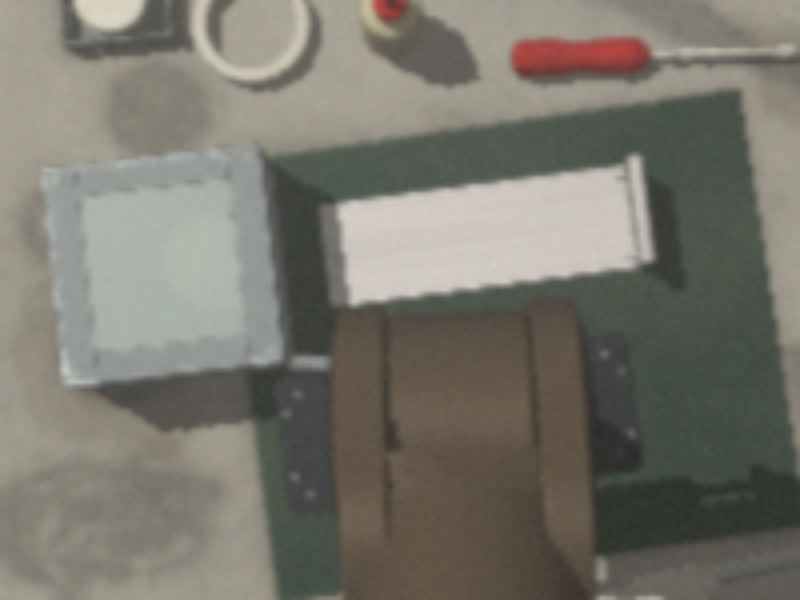

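jog_arm:
  increments:
    - {"slide": [0,0,15],"roll": 0,"gripper": 0}
    - {"slide": [0,0,35],"roll": 0,"gripper": 0}
    - {"slide": [0,0,55],"roll": 0,"gripper": 0}
    - {"slide": [0,0,75],"roll": 0,"gripper": 0}
    - {"slide": [0,0,95],"roll": 0,"gripper": 0}
    - {"slide": [0,0,110],"roll": 0,"gripper": 0}
    - {"slide": [0,0,122],"roll": 0,"gripper": 0}
    - {"slide": [0,0,130],"roll": 0,"gripper": 0}
    - {"slide": [0,0,134],"roll": 0,"gripper": 0}
    - {"slide": [0,0,134],"roll": 0,"gripper": 0}

```text
clock: 11.53
position: [0.5315, -0.0165, 0.0599]
ee_rot: [0.17, -3.136, 0.0]
force: [0.4, 1.5, -0.3]
width: 0.002
```

```bash
python3 - <<'E'
from path import *
p=pos(1.7,gap=.02); to(p[0],p[1],.06)
p0=arm.observe()['position'][:2]
for th in [1.7,1.6,1.5,1.4,1.3,1.2,1.1,1.,.9,.8,.7,.6,.5,.4,.3,.2,.15,.1,.05,0,-.05]: print(th,rel(pos(th),p0))
s=snap('scene','s8')
cv2.imwrite('pics/s8c.png',cv2.resize(s['frame'][130:270,180:360],None,fx=4,fy=4,interpolation=cv2.INTER_CUBIC))
E
```

```text
t 11.5333 pos [ 0.5315 -0.0165  0.0599] F [ 0.4  1.5 -0.3] w 0.002 tooly deg 96.21 tilt [ 0.001 -0.    -1.   ]
slide mm [ 1.   0.5 -0.1]
1.7 [np.float64(-18.7), np.float64(-2.5)]
1.6 [np.float64(-30.8), np.float64(-5.4)]
1.5 [np.float64(-41.4), np.float64(-7.0)]
1.4 [np.float64(-50.2), np.float64(-7.8)]
1.3 [np.float64(-59.2), np.float64(-7.8)]
1.2 [np.float64(-68.3), np.float64(-7.1)]
1.1 [np.float64(-77.5), np.float64(-5.5)]
1.0 [np.float64(-86.8), np.float64(-3.1)]
0.9 [np.float64(-95.9), np.float64(0.3)]
0.8 [np.float64(-104.9), np.float64(4.6)]
0.7 [np.float64(-113.6), np.float64(9.9)]
0.6 [np.float64(-121.9), np.float64(16.2)]
0.5 [np.float64(-129.7), np.float64(23.5)]
0.4 [np.float64(-136.9), np.float64(31.7)]
0.3 [np.float64(-143.2), np.float64(40.8)]
0.2 [np.float64(-148.6), np.float64(50.6)]
0.15 [np.float64(-151.0), np.float64(55.8)]
0.1 [np.float64(-153.0), np.float64(61.2)]
0.05 [np.float64(-154.8), np.float64(66.8)]
0 [np.float64(-156.3), np.float64(72.4)]
-0.05 [np.float64(-157.5), np.float64(77.6)]
```

View pics/s8c.png

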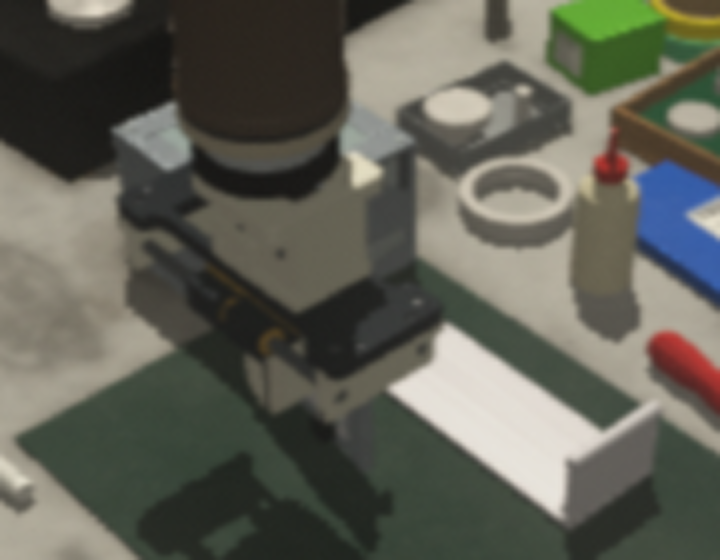

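jog_arm:
  increments:
    - {"slide": [-5,0,0],"roll": 0,"gripper": 0}
    - {"slide": [-10,-1,0],"roll": 0,"gripper": 0}
    - {"slide": [-15,-2,0],"roll": 0,"gripper": 0}
    - {"slide": [-20,-3,0],"roll": 0,"gripper": 0}
    - {"slide": [-26,-4,0],"roll": 0,"gripper": 0}
    - {"slide": [-32,-5.5,0],"roll": 0,"gripper": 0}
    - {"slide": [-38,-6.5,0],"roll": 0,"gripper": 0}
    - {"slide": [-44,-7.2,0],"roll": 0,"gripper": 0}
    - {"slide": [-50,-7.8,0],"roll": 0,"gripper": 0}
    - {"slide": [-56,-7.8,0],"roll": 0,"gripper": 0}

```text
clock: 12.42
position: [0.5885, -0.0177, 0.0606]
ee_rot: [0.171, -3.137, 0.0]
force: [0.1, 0.1, 0.5]
width: 0.007
```

jog_arm:
  increments:
    - {"slide": [-6,0.3,0],"roll": 0,"gripper": 0}
    - {"slide": [-12,0.7,0],"roll": 0,"gripper": 0}
    - {"slide": [-18,1.5,0],"roll": 0,"gripper": 0}
    - {"slide": [-24,3,0],"roll": 0,"gripper": 0}
    - {"slide": [-30,4.5,0],"roll": 0,"gripper": 0}
    - {"slide": [-36,6.5,0],"roll": 0,"gripper": 0}
    - {"slide": [-42,9,0],"roll": 0,"gripper": 0}
    - {"slide": [-47,11.5,0],"roll": 0,"gripper": 0}
    - {"slide": [-52,14,0],"roll": 0,"gripper": 0}
    - {"slide": [-57.6,17.7,0],"roll": 0,"gripper": 0}

```text
clock: 13.25
position: [0.6436, 0.0064, 0.0607]
ee_rot: [0.171, -3.137, 0.0]
force: [-1.2, -0.0, -0.5]
width: 0.005
```

```bash
python3 - <<'E'
from path import *
p=pos(.7); to(p[0],p[1],.06)
s=snap('scene','s9');t=snap('top','t9')
cv2.imwrite('pics/s9c.png',cv2.resize(s['frame'][130:270,180:360],None,fx=4,fy=4,interpolation=cv2.INTER_CUBIC))
cv2.imwrite('pics/t9c.png',cv2.resize(t['frame'][150:300,170:370],None,fx=4,fy=4))
E
```

```text
t 13.25 pos [0.6436 0.0064 0.0607] F [-1.2 -0.  -0.5] w 0.005 tooly deg 96.24 tilt [ 0. -0. -1.]
slide mm [ 0.4 -0.6  0.7]
```

View pics/s9c.png

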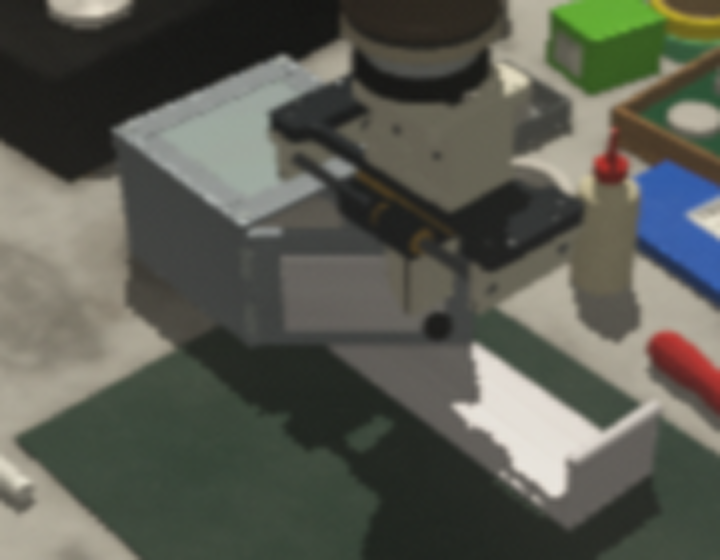

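View pics/t9c.png

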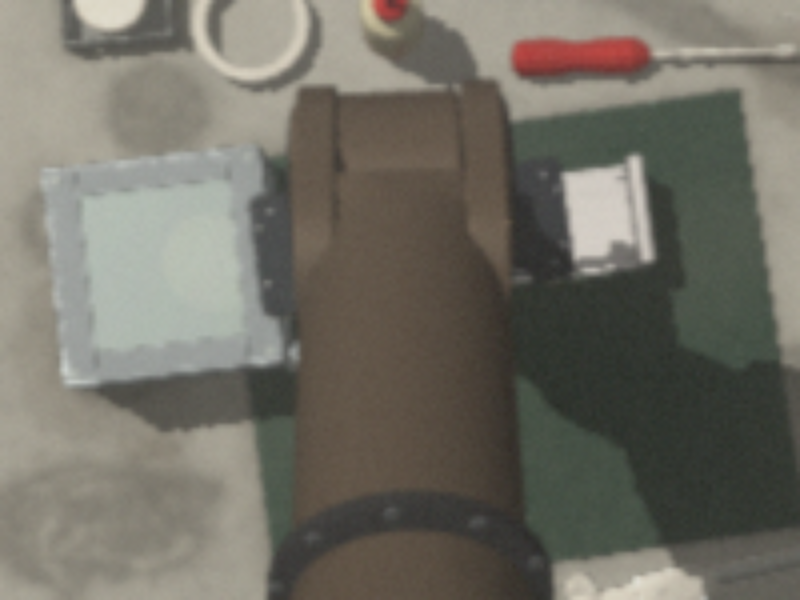

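jog_arm:
  increments:
    - {"slide": [-4,3,0],"roll": 0,"gripper": 0}
    - {"slide": [-8.3,6.3,0],"roll": 0,"gripper": 0}
    - {"slide": [-12.3,10,0],"roll": 0,"gripper": 0}
    - {"slide": [-16.1,13.6,0],"roll": 0,"gripper": 0}
    - {"slide": [-19.7,17.7,0],"roll": 0,"gripper": 0}
    - {"slide": [-23.3,21.8,0],"roll": 0,"gripper": 0}
    - {"slide": [-26.5,26.3,0],"roll": 0,"gripper": 0}
    - {"slide": [-29.6,30.9,0],"roll": 0,"gripper": 0}
    - {"slide": [-32.3,35.8,0],"roll": 0,"gripper": 0}
    - {"slide": [-35,40.7,0],"roll": 0,"gripper": 0}

```text
clock: 14.18
position: [0.6738, 0.0512, 0.0607]
ee_rot: [0.171, -3.137, -0.0]
force: [-1.2, -0.8, -0.6]
width: 0.002
```

jog_arm:
  increments:
    - {"slide": [-1,2,0],"roll": 0,"gripper": 0}
    - {"slide": [-2,4,0],"roll": 0,"gripper": 0}
    - {"slide": [-3,6,0],"roll": 0,"gripper": 0}
    - {"slide": [-3.5,8,0],"roll": 0,"gripper": 0}
    - {"slide": [-4.4,10,0],"roll": 0,"gripper": 0}
    - {"slide": [-5,12,0],"roll": 0,"gripper": 0}
    - {"slide": [-5.5,14,0],"roll": 0,"gripper": 0}
    - {"slide": [-6,16,0],"roll": 0,"gripper": 0}
    - {"slide": [-6.5,18,0],"roll": 0,"gripper": 0}
    - {"slide": [-7,20,0],"roll": 0,"gripper": 0}

```text
clock: 15.02
position: [0.6774, 0.0653, 0.0607]
ee_rot: [0.165, -3.135, 0.01]
force: [-5.2, -15.0, 5.9]
width: 0.0
```

```bash
python3 - <<'E'
from path import *
p=pos(.0); to(p[0],p[1],.06)
s=snap('scene','s10')
cv2.imwrite('pics/s10c.png',cv2.resize(s['frame'][130:270,180:360],None,fx=4,fy=4,interpolation=cv2.INTER_CUBIC))
E
```

```text
t 15.0167 pos [0.6774 0.0653 0.0607] F [ -5.2 -15.    5.9] w 0.0 tooly deg 96.02 tilt [ 0.003 -0.006 -1.   ]
slide mm [-2.2  7.   0.6]
```

View pics/s10c.png

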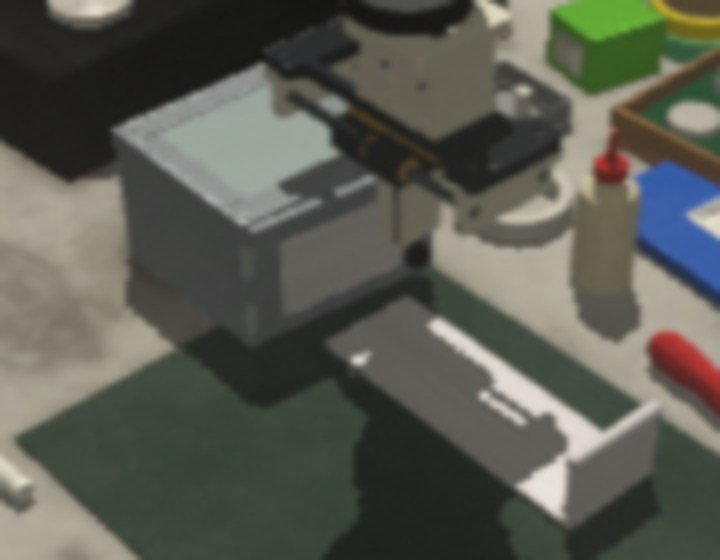

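jog_arm:
  increments:
    - {"slide": [0,0,0],"roll": 0,"gripper": 0}
    - {"slide": [0,0,0],"roll": 0,"gripper": 0}
    - {"slide": [0,1,0],"roll": 0,"gripper": 0}
    - {"slide": [0,1,0],"roll": 0,"gripper": 0}
    - {"slide": [0,2,0],"roll": 0,"gripper": 0}
    - {"slide": [0,2,0],"roll": 0,"gripper": 0}
    - {"slide": [0,3,0],"roll": 0,"gripper": 0}
    - {"slide": [0,3,0],"roll": 0,"gripper": 0}
    - {"slide": [0,3,0],"roll": 0,"gripper": 0}
    - {"slide": [0,3,0],"roll": 0,"gripper": 0}

```text
clock: 15.9
position: [0.6783, 0.0745, 0.0608]
ee_rot: [-0.172, 3.136, 0.0]
force: [0.3, -1.5, 0.1]
width: 0.006
```

```bash
python3 - <<'E'
from path import *
p=pos(.0); to(p[0],p[1],.06)
E
```

```text
t 15.9 pos [0.6783 0.0745 0.0608] F [ 0.3 -1.5  0.1] w 0.006 tooly deg 96.26 tilt [-0.  0. -1.]
slide mm [-0.4 -2.   0.8]
```

jog_arm:
  increments:
    - {"slide": [0,1,0],"roll": 0,"gripper": 0}
    - {"slide": [0,2,0],"roll": 0,"gripper": 0}
    - {"slide": [0,3,0],"roll": 0,"gripper": 0}
    - {"slide": [0,4,0],"roll": 0,"gripper": 0}
    - {"slide": [0,4,0],"roll": 0,"gripper": 0}
    - {"slide": [0,4,0],"roll": 0,"gripper": 0}
    - {"slide": [0,4,0],"roll": 0,"gripper": 0}
    - {"slide": [0,4,0],"roll": 0,"gripper": 0}
    - {"slide": [0,4,0],"roll": 0,"gripper": 0}
    - {"slide": [0,4,0],"roll": 0,"gripper": 0}

```text
clock: 16.73
position: [0.6782, 0.0747, 0.0609]
ee_rot: [-0.167, 3.136, -0.005]
force: [1.6, -8.8, -0.9]
width: 0.005
```

jog_arm:
  increments:
    - {"slide": [0,-3,0],"roll": 0,"gripper": 0}
    - {"slide": [0,-10,0],"roll": 0,"gripper": 0}
    - {"slide": [0,-18,0],"roll": 0,"gripper": 0}
    - {"slide": [0,-24,-10],"roll": 0,"gripper": 0}
    - {"slide": [0,-24,-40],"roll": 0,"gripper": 0}
    - {"slide": [0,-24,-80],"roll": 0,"gripper": 0}
    - {"slide": [0,-24,-120],"roll": 0,"gripper": 0}
    - {"slide": [0,-24,-150],"roll": 0,"gripper": 0}
    - {"slide": [0,-24,-160],"roll": 0,"gripper": 0}
    - {"slide": [0,-24,-160],"roll": 0,"gripper": 0}

```text
clock: 17.57
position: [0.6821, 0.0541, 0.2253]
ee_rot: [-0.17, 3.13, 0.001]
force: [0.4, -0.3, -0.3]
width: 0.007
```

jog_arm:
  increments:
    - {"slide": [30,0,0],"roll": 0,"gripper": 0}
    - {"slide": [60,0,0],"roll": 0,"gripper": 0}
    - {"slide": [90,0,0],"roll": 0,"gripper": 0}
    - {"slide": [120,-20,0],"roll": 0,"gripper": 0}
    - {"slide": [150,-50,0],"roll": 0,"gripper": 0}
    - {"slide": [180,-80,0],"roll": 0,"gripper": 0}
    - {"slide": [200,-110,0],"roll": 0,"gripper": 0}
    - {"slide": [200,-140,0],"roll": 0,"gripper": 0}
    - {"slide": [200,-170,0],"roll": 0,"gripper": 0}
    - {"slide": [200,-200,0],"roll": 0,"gripper": 0}

```text
clock: 18.4
position: [0.5019, -0.1676, 0.2198]
ee_rot: [0.171, -3.135, -0.001]
force: [0.1, -0.5, 0.8]
width: 0.006
```

```bash
python3 - <<'E'
from path import *
to(.65,0,.06)
s=snap('scene','s11');t=snap('top','t11')
cv2.imwrite('pics/s11c.png',cv2.resize(s['frame'][130:270,180:360],None,fx=4,fy=4,interpolation=cv2.INTER_CUBIC))
a=t['frame'][150:250,170:350]; cv2.imwrite('pics/t11c.png',cv2.resize(a,None,fx=4.4,fy=4.4,interpolation=cv2.INTER_CUBIC))
w=t['frame'][185:245,180:245].astype(float); w=np.clip((w-130)*3.5,0,255).astype(np.uint8)
cv2.imwrite('pics/t11w.png',cv2.resize(w,None,fx=8,fy=8,interpolation=cv2.INTER_CUBIC))
E
```

```text
t 18.4 pos [ 0.5019 -0.1676  0.2198] F [ 0.1 -0.5  0.8] w 0.006 tooly deg 96.25 tilt [ 0.001  0.001 -1.   ]
slide mm [-165.7  150.3  159.7]
```

View pics/s11c.png

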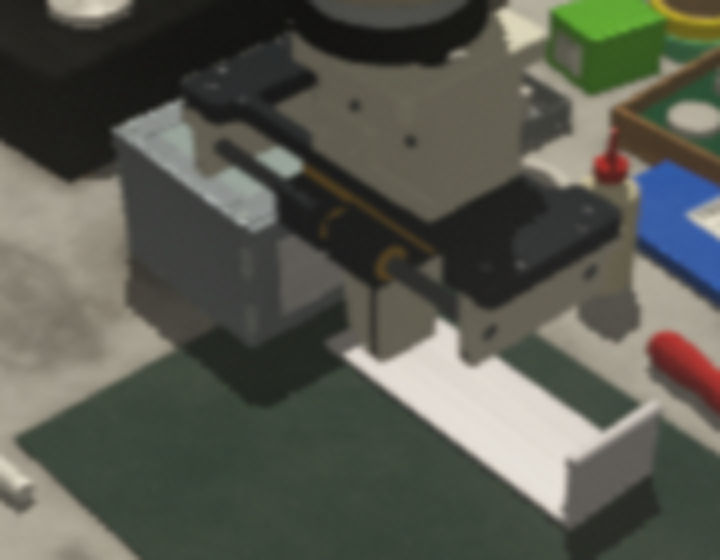

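View pics/t11c.png

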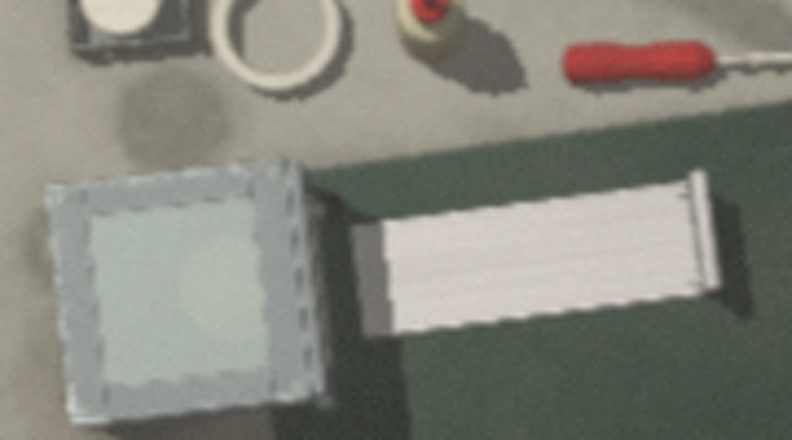

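View pics/t11w.png

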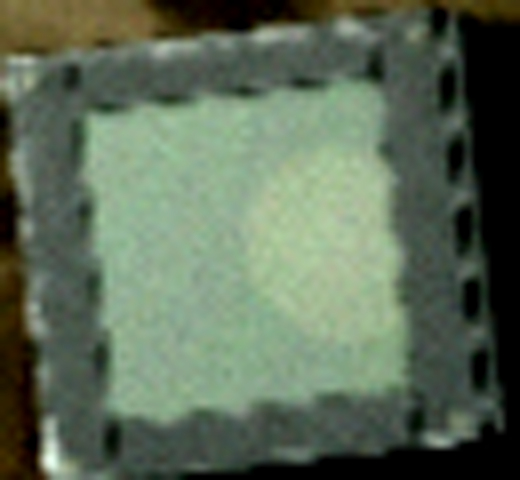

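```bash
python3 - <<'E'
from path import *
t=load('t11')
for z in(.042,.03): 
    p=px(t,180+245/8,185+240/8,z)[:2]; print('stack inner edge',(p-C)@ax,(p-C)@ay,'-> centre x',(p-C)@ax-.031)
# door top outer edge
for q in((303,170),(325,395)):
    p=px(t,170+q[0]/4.4,150+q[1]/4.4,.099)[:2];print('door outer',(p-C)@ax,(p-C)@ay)
d=load('t11')
for q in((698,195),(705,240),(709,275)): print('lip bead',px(d,170+q[0]/4.4,150+q[1]/4.4).round(4))
for q in((410,280),(600,250),(660,240)): print('plate',px(d,170+q[0]/4.4,150+q[1]/4.4).round(4))
p0=load('top0')['frame'].astype(int)
df=np.abs(p0-t['frame']).sum(2); print([df[r].mean().round(1) for r in [np.s_[140:175,215:280],np.s_[155:172,295:370]]])
E
```

```text
stack inner edge 0.005999309743181197 -0.00761090962246524 -> centre x -0.0250006902568188
stack inner edge 0.007518667083286322 -0.008689744013566378 -> centre x -0.023481332916713678
door outer -0.07937948863021652 -0.0616674219840366
door outer -0.07862435128416832 0.06905509239619274
lip bead [ 0.6889 -0.1386  0.0578]
lip bead [ 0.6617 -0.1417  0.0603]
lip bead [ 0.6411 -0.1438  0.0569]
plate [0.646  0.0354 0.0079]
plate [ 0.6613 -0.0817  0.0148]
plate [ 0.6672 -0.1191  0.0086]
[np.float64(11.4), np.float64(12.2)]
```

```bash
python3 -c "
from h import *
print(arm.sign_off())"
```

```text
the job is handed in; nothing more can be done
None
```

I drew the plate out by its lip, laid it on the mat and pushed the door shut with the closed fingers. I handed the job in at about 18 s of the 56 s. `sign_off` gives no verdict, so what follows is from my own last checks.

- **Plate:** its inner end lies about 104 mm out from the cabinet centre (limit 75 mm). It lies on the mat: depth gives the flat part at about 8 mm, apart from one noisy reading of 15 mm. The lip top is at about 58 mm, so the lip centre is near 33 mm (limit 36 mm).
- **Stack:** seen dimly through the roof window and, before I shut the door, through the doorway. It stands against the keeper, with its centre near x = -25 mm (allowed -40 to +45 mm). I could not measure each block's tilt or the offsets between blocks.
- **Door:** the catch resisted with about 15 N, then let go as the door snapped in. It then took a 9 N push without moving. In the picture its outer face is parallel to the doorway to within about 1 mm over the 130 mm measured, which fits fully shut. I did not measure the swing speed at the snap itself.
- **Other things:** the ring, bottle and screwdriver look unmoved in the top view. I did not check the caliper in the last pictures, but the arm stayed well above it. The arm was clear of everything at the end.

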